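Seat the ochre swatch holder behind the rack lip and hold it for the clip

TASK

The ochre swatch holder has dried: lift it out of the wooden block and fit it to the one paint rack bay that has no holder, its rod down through the steel eyelet in front of the lip and its blade down behind the lip, swatch towards the front like its neighbours. Press it fully home against the spring until its bridge sits on the lip, and finish while still holding it pressed there with the gripper, so that I can slip the retaining clip through the rod below the eyelet. Leave the paint cups in the rack and the little yellow bottle standing where they are.

Things in the scene. Friction and masses are not known exactly. Their poses are not given: they have to be found in the camera images.
- holder: White ochre-swatch holder, 90 g, standing in the block. Origin: middle of the underside of its bridge (lands on the lip). +z up; -x is the front, with the swatch and rod; y along its width. Bridge x -17..15, y -25..25, z 0..8 mm. Grip panel above it: x -7..7, y -15..15, z 6..62 mm.
- grip (a point): Middle of the holder's grip panel, at (0, 0, 42) mm in the holder's frame; same axes. Pinch the panel here from above by its two narrow sides, 30 mm apart along y.
- rod_tip (a point): Lower end of the holder's steel rod, at (-11.5, 0, -40) mm in the holder's frame; same axes. Rod 8 mm diameter, the last 6 mm tapered to 3 mm; a cross hole for the clip 13 mm above the tip.
- blade_edge (a point): Middle of the rounded lower edge of the holder's blade, at (7.5, 0, -22) mm in the holder's frame; same axes. Blade 6 mm thick (x), 50 mm wide (y).
- drying_block: Light wooden block, 70 (x) x 112 (y) x 46 mm high, does not move; origin at the centre of its underside. The holder's bridge rests on its top, rod in a 13 mm through hole, blade in an 11 x 56 mm through slot; axes parallel to the holder's. Lift the holder straight up 45 mm to clear it.
- bay_ochre: Empty rack bay, with the ochre cup and no holder; fixed, 88 mm wide, one of three side by side (any order, 89 mm apart); the others have a blue and a brown holder in place, tops at z = 122 mm, panels 30 mm wide. Origin: centre of its underside, 12 mm above the table; -x front, z up. A cup behind the channel rises to z = 85 mm.
- lip_top (a point): Middle of the lip's rounded top edge, at (-40, 0, 60) mm in the bay's frame; bay axes. Aluminium lip 5 mm thick; behind it (+x) a 10 mm wide channel open along y, then a 4 mm wall as high as the lip. The holder is home when its origin is here with its axes along the bay's.
- eyelet (a point): Centre of the eyelet's mouth (upper face), in front of the lip, at (-51.5, 0, 46) mm in the bay's frame; bay axes. Steel lug 10 mm thick, vertical through hole of 12 mm diameter, edge chamfered 2 mm; 36 mm free below it. The rod enters it 4 mm before the blade reaches the lip.
- spring_bar (a joint): Sprung rubber bar in the empty bay's channel, 0 (up, at rest) to 0.008 m (down). The blade meets it when the bridge is 6 mm above the lip; it pushes back with 2.7 N at first and 8.1 N at 0.006 m, where the bridge sits on the lip. Let go, it lifts and tilts the holder.
- cup_ochre: Lidded paint cup, ochre, 71 mm diameter, 55 mm high, loose, standing in the empty bay behind the channel; origin at the centre of its underside.
- cup_blue: Lidded paint cup, blue, same size, loose, in the bay with the blue holder.
- cup_brown: Lidded paint cup, brown, same size, loose, in the bay with the brown holder.
- yellow_bottle: Small yellow paint bottle, 29 mm diameter, 73 mm high, loose, standing on the table; origin at the centre of its underside.

How it is judged (in metres and radians):
On the way, in this order (a step that is already met when the one before it is completed fails the run):
1. the holder is lifted clear of the wooden block (z of rod_tip in the frame of drying_block above 0.05 m and contact force between the fingers and holder above 1 N), for 0.1 s.
2. the rod end has entered the eyelet of the empty bay (horizontal distance between rod_tip and eyelet below 0.005 m and z of rod_tip in the frame of eyelet between -0.04 and -0.003 m), for 0.05 s.
At the end, for the whole second after the job is handed in: Holder upright in the empty bay (0.1 rad, 4 mm), rod out below the eyelet, blade behind the lip, bridge within 2.5 mm of the lip top, spring bar down over 3.5 mm, fingers still pressing or gripping the holder (over 2 N), all at rest through the last second (z of holder in the frame of lip_top below 0.0025 m and horizontal distance between holder and lip_top below 0.004 m and horizontal distance between rod_tip and eyelet below 0.004 m and z of rod_tip in the frame of eyelet below -0.02 m and x of blade_edge in the frame of lip_top between 0.003 and 0.012 m and angle between the z axis of holder and the z axis of bay_ochre, either way round below 0.1 rad and angle between the x axis of holder and the x axis of bay_ochre, either way round below 0.1 rad and value of joint spring_bar above 0.0035 m and contact force between the fingers and holder above 2 N and linear speed of holder below 0.02 m/s); the arm keeps its last pose, push and grip.
It fails at once if a paint cup in the rack is displaced by more than 25 mm or tipped (distance of any of cup_ochre, cup_blue, cup_brown from where it was at the start of the episode above 0.025 m or angle between any of cup_ochre, cup_blue, cup_brown's own z axis and vertical above 0.5 rad).
It fails at once if the yellow bottle is displaced by more than 25 mm or knocked over (distance of yellow_bottle from where it was at the start of the episode above 0.025 m or angle between yellow_bottle's own z axis and vertical above 0.5 rad).
It also fails if it takes over 45 s, if anything falls off the work surface, if the arm or the gripper's body presses on something with over 40 N, if the wrist force passes 120 N, or if a joint passes its speed limit or range.

ROBOT

A 7-joint arm with a two-finger parallel gripper is mounted at the origin on the work surface; the furniture and walls round the work are solid. World frame = base frame: x ahead of the robot, y to its left, z up, the work surface at z = 0. Lengths are in mm, angles in rad, forces in N, time in s.
With the tool pointing down it reaches from about 400 to 900 mm from the base axis. Payload 5.5 kg.
Tool frame: the origin (TCP) lies midway between the tips of the shut fingers; the grasp point (between the pads) lies 19 mm behind it; z points along the fingers, x is the direction in which the jaws open and shut, and the axes are right-handed (so a half turn about z gives the same grasp; the last joint's range is limited). The gripper opens to 85 mm and grips with 20 to 120 N. Pads are 22 mm wide; open, the fingers measure 114 mm over their backs; the gripper's body (76 mm by 85 mm) begins 54 mm behind the grasp point. The pads swing forward as they close: fully open they stand 13 mm farther back than shut.
Start: joints at [-1.039, 0.501, -0.427, 1.55, 0.221, 1.138, -0.21], TCP at [172.585, 626.669, 231.31] pointing down, gripper open.
Joint ranges: [-2.88, 2.88], [-0.31, 2.03], [-1.54, 1.56], [0.2, 2.42], [-1.41, 4.55], [0.19, 2.02], [-2.57, 2.57]. Speed limits (rad/s): [2.57, 2.57, 3.14, 3.14, 3.14, 3.14, 3.14].

INTERFACE

Orientations are given as a rotation vector (axis times angle).
In Python, from rig import robot, imaging gives the robot as it stands.
- The arm moves only by the tool drive_tool, never from a script. Its argument "increments" is a list of rows, each an object of numbers: "hand": the finger opening in cm, from 0 to 8.54; "tx", "ty", "tz": the shift along the tool's x, y, z in cm; "rx", "ry", "rz": the turn, a rotation vector about the tool's x, y, z in rad. In form: [{"hand": .., "tx": .., "ty": .., "tz": .., "rx": .., "ry": .., "rz": ..}, ...]. A call has 1 to 5 rows; each row shifts and turns the commanded pose from where the row before left it, along the tool's axes as they then stand; what a row does not reach is not made up. A row lasts 1/8 s, in which the tool goes at most 62.5 mm and 10.7 degrees, less where a joint would pass 70% of its speed; a pose out of reach is approached as far as the arm can. A call with a gripper value outside its range is refused whole. The fingers move at their own pace and stop on an object; the grip force is fixed at half the most. Time passes only in rows, so rows that do not move let the fingers close. It gives the time, the measured TCP pose, the force and the opening at its end, in the units of the state.
- robot.sense(): the state, without advancing time (a new reading comes with each control period).
- imaging.grab_frame(name): name is "scene" or "side" or "wrist"; returns (picture, depth): 420x560x3 uint8, blue, green, red; 420x560 float32, mm along the optical axis (not along the pixel's ray), 0 where there is no reading.
- imaging.camera_params(name): a dict with "camera_matrix" (3x3 intrinsics, pixels), "extrinsics" (4x4, takes a point from world to camera coordinates). Camera axes: x right, y up, looking along -z (the intrinsics and any distortion apply to the point x, -y, -z); pixel columns grow to the right and rows downward; lengths in mm; the calibration is good to about 2 mm. A picture is of the moment at which its call begins: read the wrist's pose just before it. camera_params takes no time and is no camera call; for the wrist camera it gives the pose at the moment of the call.
- robot.close_job(): hands the job in, once; it reports no verdict.
The state is a dict: "time": time; "joint_positions": joint angles; "joint_velocities": joint speeds; "tau": joint torques, N m; "ee_pos": TCP position; "tcp_rot": TCP orientation; "force": force on the tool from outside, world axes, zero at the start; "moment": the same for the moment, N m; "opening": finger opening in mm.
Only numpy, scipy, OpenCV 4.12 (cv2) and the standard library are available. Lean on these libraries where they do the work, as an engineer would, in place of code of your own. Each camera call takes 0.05 s, during which the arm holds its last target. There are 200 camera calls.

## Working session

There is one attempt and no reset: what is moved stays moved. The work goes in short steps, Python scripts to look and compute and a tool call to move; the robot and the scene stay as the last step left them, time stands still between calls to the robot, and variables do not carry over. Pictures are saved under pics/ and viewed, about 8 in all and at most 12, crops included, and the job is handed in when it is done.

Besides the shell and the picture viewer there is one more tool, called after "Emit:" as a command line: name --argument value ..., lists and objects as JSON in quotes. drive_tool: Moves the arm, as the interface text tells. Its arguments: {"type":"object","properties":{"increments":{"type":"array","items":{"type":"object","properties":{"hand":{"type":"number"},"tx":{"type":"number"},"ty":{"type":"number"},"tz":{"type":"number"},"rx":{"type":"number"},"ry":{"type":"number"},"rz":{"type":"number"}}}}},"required":["increments"]}

```bash
mkdir -p pics; ls
python3 - <<'E'
from rig import robot, imaging
import cv2,numpy as np
for n in ("scene","side"):
    p,d=imaging.grab_frame(n); cv2.imwrite(f"pics/{n}0.png",p); np.save(f"{n}0.npy",d)
    print(n,imaging.camera_params(n))
print(robot.sense())
E
```

```text
pics
scene {'camera_matrix': array([[381.27019501,   0.        , 284.16122444],
       [  0.        , 381.27019501, 214.1738685 ],
       [  0.        ,   0.        ,   1.        ]]), 'extrinsics': array([[ 6.97356039e-01, -7.16708674e-01,  4.81985456e-03,
        -3.55102669e+02],
       [ 4.96630051e-01,  4.88046875e-01,  7.17752632e-01,
        -2.28085171e+02],
       [-5.16771852e-01, -4.98135448e-01,  6.96281501e-01,
        -7.26015471e+02],
       [ 0.00000000e+00,  0.00000000e+00,  0.00000000e+00,
         1.00000000e+00]])}
side {'camera_matrix': array([[403.16420139,   0.        , 280.19695302],
       [  0.        , 403.16420139, 209.62539463],
       [  0.        ,   0.        ,   1.        ]]), 'extrinsics': array([[ 8.25122489e-01, -5.64649642e-01,  1.85380772e-02,
        -3.98509135e+02],
       [ 2.71463989e-01,  4.25040279e-01,  8.63509157e-01,
        -1.39291135e+02],
       [-4.95459566e-01, -7.07468404e-01,  5.03992337e-01,
        -7.39867864e+02],
       [ 0.00000000e+00,  0.00000000e+00,  0.00000000e+00,
         1.00000000e+00]])}
{'time': 0.1, 'joint_positions': array([-1.03877092,  0.50177454, -0.426775  ,  1.55135034,  0.22078707,
        1.13829473, -0.21028521]), 'joint_velocities': array([-0.0009578 , -0.00115172, -0.00248417, -0.00286625,  0.00130255,
       -0.00170424,  0.00042595]), 'tau': array([-1.10697447e-02, -5.70808697e+01, -5.83856776e+00, -2.81750339e+01,
        1.04381272e-02,  5.48391909e-03, -2.45921717e-05]), 'ee_pos': array([172.52458775, 626.03342256, 230.34533256]), 'tcp_rot': array([ 2.49824957e+00,  1.90312744e+00, -2.28216468e-03]), 'force': array([ 0.06707966, -0.11262842, -0.02253389]), 'moment': array([ 0.03528876, -0.01296941, -0.02056929]), 'opening': 85.16851426164942}
```

View pics/scene0.png

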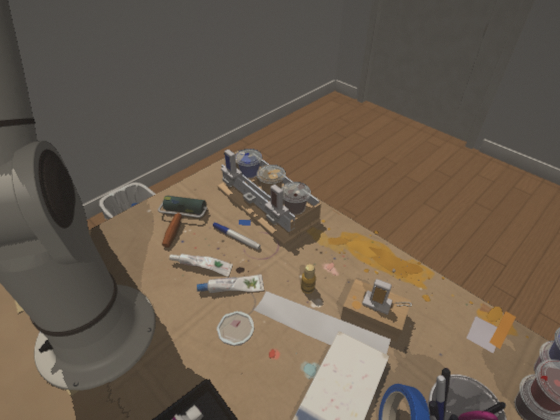

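View pics/side0.png

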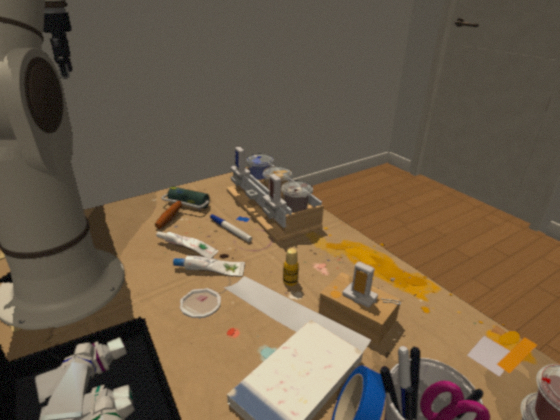

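The scene view shows the drying block with the ochre holder at about (378,305). The rack is at (270,195), with the ochre cup in the middle bay (272,175), and the yellow bottle is at (309,278). In the side view the block is at (360,300) and the rack at (275,195).

```bash
cat > h.py <<'E'
from rig import robot, imaging
import cv2,numpy as np
from scipy.spatial.transform import Rotation as R
def cloud(n,d,P=None):
    P=P or imaging.camera_params(n);K=P["camera_matrix"];E=P["extrinsics"]
    v,u=np.mgrid[:d.shape[0],:d.shape[1]]
    c=np.stack([(u-K[0,2])/K[0,0]*d,-(v-K[1,2])/K[1,1]*d,-d],-1)
    w=(c-E[:3,3])@E[:3,:3]; w[d<=0]=np.nan
    return w
E
python3 - <<'E'
from h import *
for n,(bx,rx) in {"scene":((335,275,415,345),(215,145,325,245)),"side":((315,260,405,345),(225,140,330,240))}.items():
    w=cloud(n,np.load(n+"0.npy")); p=cv2.imread(f"pics/{n}0.png")
    a=w[bx[1]:bx[3],bx[0]:bx[2]].reshape(-1,3)
    t=a[(a[:,2]>41)&(a[:,2]<50)]
    print(n,"block",len(t),np.median(t[:,2]),cv2.minAreaRect(t[:,:2].astype(np.float32)))
    t=a[(a[:,2]>70)&(a[:,2]<115)]
    print("panel",len(t),t[:,2].max(),cv2.minAreaRect(t[:,:2].astype(np.float32)),t.mean(0))
    a=w[rx[1]:rx[3],rx[0]:rx[2]].reshape(-1,3)
    for lo,hi in((66,78),(80,92),(95,125)):
        t=a[(a[:,2]>lo)&(a[:,2]<hi)]
        print("rack",lo,len(t),cv2.minAreaRect(t[:,:2].astype(np.float32)),t.mean(0))
    # top-down rendering of whole area
    W=w.reshape(-1,3);C=p.reshape(-1,3);m=np.isfinite(W[:,0])&(W[:,2]>-10)&(W[:,2]<150);W=W[m];C=C[m]
    o=np.argsort(W[:,2]);W=W[o];C=C[o]
    im=np.zeros((600,800,3),np.uint8)
    # x 250..1050 -> cols/.. scale 1px=1mm
    x0,y0=W[:,0],W[:,1]
    if n=="scene": print("range",np.nanpercentile(W,[1,50,99],axis=0))
    np.savez(n+"W.npz",W=W,C=C)
for n,q in (("scene",(309,285)),("scene",(378,290)),("scene",(272,172)),("scene",(230,160)),("scene",(277,195))):
    print(q,cloud(n,np.load(n+"0.npy"))[q[1],q[0]])
a=cv2.imread("pics/scene0.png");b=cv2.imread("pics/side0.png")
k=lambda im,x,y:cv2.resize(im[y:y+100,x:x+133],(400,300),interpolation=cv2.INTER_CUBIC)
cv2.imwrite("pics/crop1.png",np.vstack([np.hstack([k(a,205,143),k(b,215,140)]),np.hstack([k(a,300,250),k(b,285,250)])]))
E
```

```text
scene block 1423 45.80251508545442 ((400.12896728515625, -354.3892517089844), (73.00414276123047, 115.22359466552734), 18.04050064086914)
panel 319 109.2564158710405 ((397.38055419921875, -353.1368408203125), (16.62564468383789, 29.972583770751953), 16.243959426879883) [ 394.55334946 -354.36896001   94.75454558]
rack 66 558 ((478.3153991699219, 33.07920837402344), (267.3570861816406, 116.02726745605469), 85.2461166381836) [457.46474208  16.13000587  71.32593402]
rack 80 379 ((466.78741455078125, 25.899612426757812), (231.27853393554688, 101.94312286376953), 82.8052749633789) [452.59412484  19.03625556  84.32590343]
rack 95 1235 ((478.55548095703125, 31.89910125732422), (249.99374389648438, 101.22876739501953), 85.05361938476562) [481.05147874  22.1694086   99.1719196 ]
range [[-143.30374955 -626.34143817   -2.63463456]
 [ 302.9893636  -138.73557822    2.45360672]
 [2345.49052486 1224.32133543  137.61807554]]
side block 1632 45.912833880132894 ((399.0302734375, -355.4826354980469), (72.65823364257812, 115.484619140625), 17.480812072753906)
panel 469 109.7295555161007 ((397.16268920898
[... 160 characters left out ...]
69, 33.15312194824219), (269.37176513671875, 115.58723449707031), 85.39383697509766) [454.50787966   0.4647475   71.40509592]
rack 80 413 ((469.89801025390625, 24.861480712890625), (236.5345458984375, 99.26982879638672), 85.09639739990234) [458.14312892   2.01660003  85.05279033]
rack 95 1035 ((477.1990966796875, 31.34223175048828), (249.96139526367188, 99.2476806640625), 85.06190490722656) [476.23453313  16.70962669  99.87607219]
(309, 285) [ 347.78024198 -226.88817285   32.02033456]
(378, 290) [ 390.62774231 -350.55722792   95.58500045]
(272, 172) [496.26634106  29.41137396  97.5955437 ]
(230, 160) [435.94055754 112.2849451  122.3223079 ]
(277, 195) [422.74118255 -61.63119236 125.10009037]
```

View pics/crop1.png

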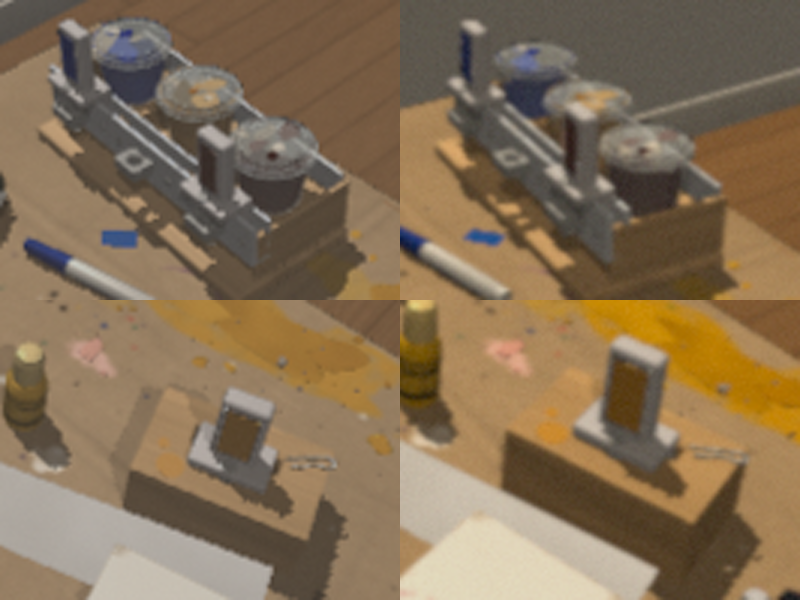

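The crop confirms the swatch faces the robot and camera (world -x side). The middle bay is empty and its eyelet is visible at crop pixel (132,160). Estimates so far:
- **Block:** yaw is about +17.7°.
- **Rack:** yaw is about -4.7°.

Now I'll swing the arm over to the block.

Emit:
drive_tool --increments '[{"ty": 5.5,"rz": 0.11},{"ty": 6,"rz": 0.12},{"ty": 6,"rz": 0.12},{"ty": 6,"rz": 0.12},{"ty": 6,"rz": 0.12}]'

```text
schema error: expected keys hand, tx, ty, tz, rx, ry, rz
```

Emit:
drive_tool --increments '[{"ty": 6,"rz": 0.12},{"ty": 6,"rz": 0.12},{"ty": 6,"rz": 0.12},{"ty": 6,"rz": 0.12},{"ty": 6,"rz": 0.12}]'

```text
schema error: expected keys hand, tx, ty, tz, rx, ry, rz
```

Emit:
drive_tool --increments '[{"hand": 8.5,"tx": 0,"ty": 5.5,"tz": 0,"rx": 0,"ry": 0,"rz": 0.11},{"hand": 8.5,"tx": 0,"ty": 6,"tz": 0,"rx": 0,"ry": 0,"rz": 0.12},{"hand": 8.5,"tx": 0,"ty": 6,"tz": 0,"rx": 0,"ry": 0,"rz": 0.12},{"hand": 8.5,"tx": 0,"ty": 6,"tz": 0,"rx": 0,"ry": 0,"rz": 0.12},{"hand": 8.5,"tx": 0,"ty": 6,"tz": 0,"rx": 0,"ry": 0,"rz": 0.12}]'

```text
time: 0.72
ee_pos: [428.8, 484.6, 230.7]
tcp_rot: [2.947, 1.089, -0.001]
force: [0.4, 0.6, 0.3]
opening: 84.7
```

Emit:
drive_tool --increments '[{"hand": 8.5,"tx": 0,"ty": 6,"tz": 0,"rx": 0,"ry": 0,"rz": 0.12},{"hand": 8.5,"tx": 0,"ty": 6,"tz": 0,"rx": 0,"ry": 0,"rz": 0.12},{"hand": 8.5,"tx": 0,"ty": 6,"tz": 0,"rx": 0,"ry": 0,"rz": 0.12},{"hand": 8.5,"tx": 0,"ty": 6,"tz": 0,"rx": 0,"ry": 0,"rz": 0.12},{"hand": 8.5,"tx": 0,"ty": 6,"tz": 0,"rx": 0,"ry": 0,"rz": 0.12}]'

```text
time: 1.35
ee_pos: [562.3, 220.5, 230.8]
tcp_rot: [3.137, 0.169, -0.001]
force: [1.3, -0.5, -0.4]
opening: 85.2
```

Emit:
drive_tool --increments '[{"hand": 8.5,"tx": -1.5,"ty": 5,"tz": -1,"rx": 0,"ry": 0,"rz": 0.12},{"hand": 8.5,"tx": -1,"ty": 5,"tz": -1,"rx": 0,"ry": 0,"rz": 0.12},{"hand": 8.5,"tx": 0,"ty": 5,"tz": -1,"rx": 0,"ry": 0,"rz": 0.12},{"hand": 8.5,"tx": 0,"ty": 4,"tz": -1,"rx": 0,"ry": 0,"rz": 0.12},{"hand": 8.5,"tx": 0,"ty": 2,"tz": -1,"rx": 0,"ry": 0,"rz": 0.12}]'

```text
time: 1.98
ee_pos: [517.7, 11.3, 281.3]
tcp_rot: [3.045, -0.77, -0.001]
force: [0.2, 1.0, 0.2]
opening: 85.0
```

```bash
cat >> h.py <<'E'
def go(x,y,z,yaw):
    s=robot.sense();r=R.from_rotvec(s["tcp_rot"]);M=r.as_matrix()
    t=(np.array([x,y,z])-s["ee_pos"])
    G=R.from_euler("z",yaw,degrees=True)*R.from_euler("x",180,degrees=True)
    print("t",s["time"],"pos",s["ee_pos"].round(1),"yaw",np.degrees(np.arctan2(M[1,0],M[0,0])).round(2),"tilt",M[:,2].round(4),"dT cm",(M.T@t/10).round(2),"dR",(r.inv()*G).as_rotvec().round(4),"F",s["force"].round(1),"open",round(s["opening"],1),"j",s["joint_positions"].round(2))
def snap(n,tag):
    P=imaging.camera_params(n);p,d=imaging.grab_frame(n)
    cv2.imwrite(f"pics/{tag}.png",p);np.savez(tag+".npz",d=d,K=P["camera_matrix"],E=P["extrinsics"]);return p,d,P
E
python3 - <<'E'
from h import *
p,d,P=snap("wrist","w1")
E=P["extrinsics"];print(-E[:3,:3].T@E[:3,3],E[2,:3])
go(397,-354,160,-72.2)
E
```

```text
[556.80789679  79.56834073 424.85072753] [0.14753484 0.27311918 0.95059949]
t 2.025 pos [517.8   9.2 282.7] yaw -28.77 tilt [ 6.0e-04 -1.5e-03 -1.0e+00] dT cm [ 6.88 37.64 12.32] dR [ 5.00e-04 -1.60e-03  7.58e-01] F [-1.5 -1.6  0.6] open 85.1 j [-0.2   0.18  0.15  1.84 -0.03  1.13 -0.54]
```

View pics/w1.png

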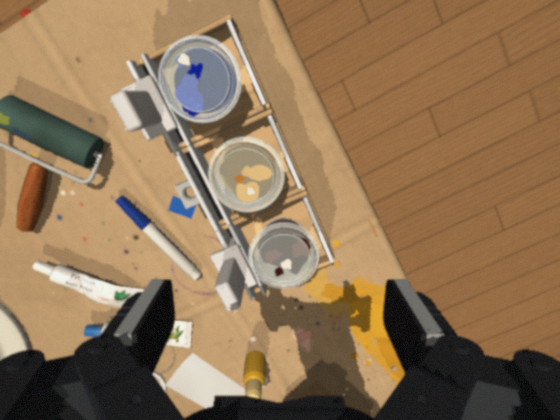

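Wrist view from above: the rack shows the blue panel at (140,108), the brown panel at (230,270) and the empty bay's eyelet ring near (187,193). The ochre cup is at (247,178) and the bottle at (255,370). The rack is unobstructed.

Run:
```python
from h import *
def panels(w,reg,lo,hi):
    x0,y0,x1,y1=reg;a=w[y0:y1,x0:x1].reshape(-1,3)
    a=a[np.isfinite(a[:,0])];t=a[(a[:,2]>lo)&(a[:,2]<hi)]
    r=cv2.minAreaRect(t[:,:2].astype(np.float32))
    print(len(t),"zmax",np.percentile(a[:,2],[90,99,100]).round(1),np.round(r[0],1),np.round(r[1],1),round(r[2],2),"mean",t.mean(0).round(1));return np.array(r[0])
z=np.load("w1.npz");w=cloud("wrist",z["d"],{"camera_matrix":z["K"],"extrinsics":z["E"]})
print("wrist");b=panels(w,(105,65,185,145),128,140);c=panels(w,(205,235,262,315),128,140);print("mid",(b+c)/2,"yaw y axis",np.degrees(np.arctan2(*(b-c)[::-1])),np.linalg.norm(b-c))
for n,A,B in(("scene",(222,145,245,185),(265,180,290,220)),("side",(230,143,248,180),(265,168,290,208))):
    ws=cloud(n,np.load(n+"0.npy"));print(n);b=panels(ws,A,128,140);c=panels(ws,B,128,140);print("mid",(b+c)/2,"yaw",np.degrees(np.arctan2(*(b-c)[::-1])),np.linalg.norm(b-c))
    print("holder");panels(ws,{"scene":(335,275,415,345),"side":(315,260,405,345)}[n],103,115)
# eyelet points
a=w[170:220,160:215].reshape(-1,3);p=cv2.imread("pics/w1.png")[170:220,160:215]
t=a[(a[:,2]>53)&(a[:,2]<63)];print("eyelet lug",len(t),cv2.minAreaRect(t[:,:2].astype(np.float32)),t.mean(0))
cv2.imwrite("pics/w1c.png",np.hstack([cv2.resize(p,None,fx=7,fy=7,interpolation=cv2.INTER_CUBIC)]))
h=w[170:220,160:215,2]
for r in h[10:40:2,10:46:2]: print(" ".join("%3.0f"%v for v in r))
```

```text
wrist
784 zmax [132.9 135.7 136.6] [445.9 122.7] [29.8 16.2] 86.01 mean [447.7 122.6 134. ]
501 zmax [130.8 135.4 136.6] [431.  -53.7] [29.9 16. ] 85.94 mean [432.9 -52.8 133.7]
mid [438.45483398  34.50878525] yaw y axis 85.17862667891855 177.10816739709702
scene
58 zmax [119.2 134.9 136.9] [445.1 122.7] [27.8 15.2] 86.99 mean [443.6 121.6 132.7]
76 zmax [123.3 134.9 136.6] [429.9 -53.6] [32.6 14.9] 83.02 mean [428.3 -54.8 132.8]
mid [437.50756836  34.55007172] yaw 85.04529346232526 176.89751152559276
holder
126 zmax [ 53.  107.4 109.3] [ 398.1 -352.9] [15.1 29.9] 15.81 mean [ 397.6 -353.1  106.9]
side
43 zmax [121.2 134.1 135. ] [443.3 121. ] [26.3 14.5] 84.01 mean [442.2 118.9 132.3]
67 zmax [121.5 134.3 135.3] [428.9 -56.3] [29.7 16.9] 82.31 mean [427.3 -56.9 132.2]
mid [436.0922699  32.3287735] yaw 85.36423027821962 177.85005004850308
holder
139 zmax [ 53.4 107.1 109.7] [ 398.4 -354.5] [15.4 28.9] 19.97 mean [ 396.9 -355.6  106.7]
eyelet lug 626 ((431.7821960449219, 32.72932052612305), (50.50651550292969, 37.216644287109375), 70.10124969482422) [433.50294335  33.47928841  57.8792
[... 385 characters left out ...]
  60  60  58   2   1   0   1  72  72  70  65  59  54
  1   1   2   2  58  60  58  57   1   1   1   2  72  72  73  69  63  56
  2   1   1   1  58  57  59  57  50   1   1   1   3  73  72  71  66  58
  1   6   5   1   1  60  58  57  54  53  49   1  51  73  74  72  68  65
  2   6   5   5   5   7  60  58  58  56  56  57  57  58  73  73  72  66
  0   4   6   5   5   7  59  59  59  57  60  58  59  60  71  73  71  68
  4   6   5   5   7   5   5  59  59  59  58  59  58  59  59  71  73  73
  5   5   5   5   5   5   5  57  59  59  60  59  60   5   1   1  71  73
  6   5   6   7   5   5   4   5  58  60  60   5   4   2   2   2  72  72
  5   5   5   6   5   5   4   5  60   5   4   6   5   1   2   1   2  73
```

View pics/w1c.png

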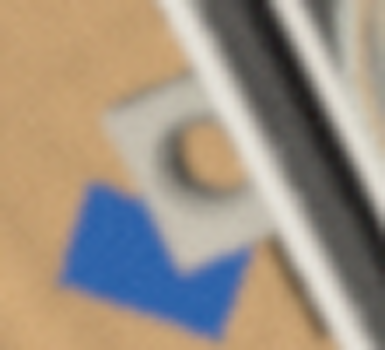

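Emit:
drive_tool --increments '[{"hand": 8.5,"tx": 1.0,"ty": 5.4,"tz": 0,"rx": 0,"ry": 0,"rz": 0},{"hand": 8.5,"tx": 1,"ty": 5.4,"tz": 0.5,"rx": 0,"ry": 0,"rz": 0},{"hand": 8.5,"tx": 1,"ty": 5.4,"tz": 1,"rx": 0,"ry": 0,"rz": 0},{"hand": 8.5,"tx": 1,"ty": 5.4,"tz": 1,"rx": 0,"ry": 0,"rz": 0},{"hand": 8.5,"tx": 1,"ty": 5.4,"tz": 1,"rx": 0,"ry": 0,"rz": 0}]'

```text
time: 2.65
ee_pos: [436.0, -248.4, 245.7]
tcp_rot: [-3.05, 0.754, -0.0]
force: [1.1, -0.6, 0.3]
opening: 84.9
```

Emit:
drive_tool --increments '[{"hand": 8.5,"tx": 1,"ty": 5.4,"tz": 1.5,"rx": 0,"ry": 0,"rz": 0},{"hand": 8.5,"tx": 0.9,"ty": 5.2,"tz": 1.5,"rx": 0,"ry": 0,"rz": 0.16},{"hand": 8.5,"tx": 0,"ty": 0,"tz": 1,"rx": 0,"ry": 0,"rz": 0.18},{"hand": 8.5,"tx": 0,"ty": 0,"tz": 0,"rx": 0,"ry": 0,"rz": 0.18},{"hand": 8.5,"tx": 0,"ty": 0,"tz": 0,"rx": 0,"ry": 0,"rz": 0.18}]'

```text
time: 3.28
ee_pos: [403.5, -349.5, 205.4]
tcp_rot: [2.6, -1.763, -0.002]
force: [0.3, -0.6, -0.2]
opening: 84.7
```

Emit:
drive_tool --increments '[{"hand": 8.5,"tx": 0,"ty": 0,"tz": 0,"rx": 0,"ry": 0,"rz": 0.058},{"hand": 8.5,"tx": 0,"ty": 0,"tz": 0,"rx": 0,"ry": 0,"rz": 0},{"hand": 8.5,"tx": 0,"ty": 0,"tz": 0,"rx": 0,"ry": 0,"rz": 0}]'

```text
time: 3.65
ee_pos: [403.6, -349.7, 206.0]
tcp_rot: [-2.554, 1.83, 0.001]
force: [0.2, 0.3, 0.2]
opening: 85.0
```

Run:
```python
from h import *
p,d,P=snap("wrist","w2")
w=cloud("wrist",d,P).reshape(-1,3);w=w[np.isfinite(w[:,0])]
w=w[(abs(w[:,0]-398)<60)&(abs(w[:,1]+354)<70)]
for lo,hi in((43,49),(49,58),(100,112),(105,112)):
    t=w[(w[:,2]>lo)&(w[:,2]<hi)];print(lo,len(t),cv2.minAreaRect(t[:,:2].astype(np.float32)),t.mean(0).round(1))
z=np.load("w1.npz");K=z["K"];E=z["E"];c=-E[:3,:3].T@E[:3,3]
for q in((189,192.1),(190,192.1)):
    r=E[:3,:3].T@np.array([(q[0]-K[0,2])/K[0,0],-(q[1]-K[1,2])/K[1,1],-1]);print("eyelet",c+r*(58-c[2])/r[2])
go(397.8,-354,69,-72.5)
```

```text
43 7599 ((401.2213439941406, -356.78936767578125), (70.68036651611328, 115.50396728515625), 17.50316047668457) [ 404.6 -354.    46.9]
49 1255 ((407.4666748046875, -354.871826171875), (55.07313919067383, 112.64581298828125), 17.454051971435547) [ 406.5 -354.5   54.3]
100 899 ((399.7240905761719, -354.8282775878906), (16.363361358642578, 29.995983123779297), 16.66197967529297) [ 401.9 -354.2  107.7]
105 798 ((400.20068359375, -354.7906188964844), (15.398370742797852, 29.679040908813477), 18.080875396728516) [ 401.4 -354.3  108.4]
eyelet [427.75759367  36.16889856  58.        ]
eyelet [428.67020111  35.67485638  58.        ]
t 3.7 pos [ 403.5 -349.8  206.1] yaw -71.27 tilt [-3.e-04  3.e-04 -1.e+00] dT cm [ 0.22  0.67 13.71] dR [0.0002 0.0003 0.0214] F [-0.2 -0.3  0.4] open 85.3 j [ 0.22  0.32  0.54  1.89 -0.2   0.98 -0.4 ]
```

View pics/w2.png

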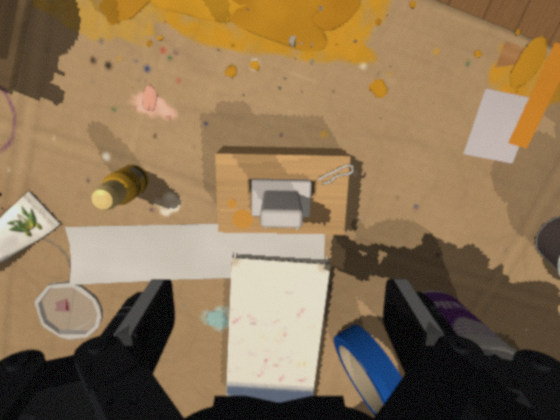

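The wrist view shows the holder panel at (283,207) and the block at (285,190), with the bottle at (120,188) and the paper clip off to the side. The fingers have clear space to come down on either side of the panel.

Emit:
drive_tool --increments '[{"hand": 8.5,"tx": 0.32,"ty": 0.56,"tz": 1.8,"rx": 0,"ry": 0,"rz": 0.021},{"hand": 8.5,"tx": 0,"ty": 0,"tz": 3.5,"rx": 0,"ry": 0,"rz": 0},{"hand": 8.5,"tx": 0,"ty": 0,"tz": 3.5,"rx": 0,"ry": 0,"rz": 0},{"hand": 8.5,"tx": 0,"ty": 0,"tz": 2.5,"rx": 0,"ry": 0,"rz": 0},{"hand": 8.5,"tx": 0,"ty": 0,"tz": 2.5,"rx": 0,"ry": 0,"rz": 0}]'

```text
time: 4.32
ee_pos: [397.8, -354.9, 66.1]
tcp_rot: [2.531, -1.86, -0.003]
force: [0.3, -0.1, -0.1]
opening: 84.8
```

Run:
```python
from h import *
go(399.2,-354.6,68,-72.5)
```

```text
t 4.325 pos [ 397.8 -354.9   66.1] yaw -72.64 tilt [-1.6e-03  5.0e-04 -1.0e+00] dT cm [ 0.01 -0.15 -0.19] dR [ 0.0014  0.001  -0.0025] F [ 0.3 -0.1 -0.1] open 84.8 j [ 0.31  0.53  0.46  1.99 -0.35  0.7  -0.28]
```

Emit:
drive_tool --increments '[{"hand": 2,"tx": 0,"ty": -0.1,"tz": -0.1,"rx": 0,"ry": 0,"rz": 0},{"hand": 2,"tx": 0,"ty": 0,"tz": 0,"rx": 0,"ry": 0,"rz": 0},{"hand": 2,"tx": 0,"ty": 0,"tz": 0,"rx": 0,"ry": 0,"rz": 0},{"hand": 2,"tx": 0,"ty": 0,"tz": 0,"rx": 0,"ry": 0,"rz": 0},{"hand": 2,"tx": 0,"ty": 0,"tz": 0,"rx": 0,"ry": 0,"rz": 0}]'

```text
time: 4.95
ee_pos: [400.8, -355.3, 70.4]
tcp_rot: [-2.532, 1.86, -0.004]
force: [-0.2, 0.1, 7.5]
opening: 29.4
```

Emit:
drive_tool --increments '[{"hand": 2,"tx": 0,"ty": 0,"tz": 0,"rx": 0,"ry": 0,"rz": 0},{"hand": 2,"tx": 0,"ty": 0,"tz": 0,"rx": 0,"ry": 0,"rz": 0},{"hand": 2,"tx": 0,"ty": 0,"tz": 0,"rx": 0,"ry": 0,"rz": 0}]'

```text
time: 5.32
ee_pos: [400.8, -355.3, 70.4]
tcp_rot: [-2.532, 1.86, -0.003]
force: [-0.6, -0.2, 7.1]
opening: 29.3
```

Run:
```python
from h import *
go(399.2,-354.6,68,-72.5)
print(robot.sense()["moment"])
```

```text
t 5.325 pos [ 400.8 -355.3   70.4] yaw -72.59 tilt [ 0.0019 -0.0011 -1.    ] dT cm [-0.12  0.13  0.24] dR [-0.0015 -0.0016 -0.0016] F [-0.6 -0.2  7.1] open 29.3 j [ 0.31  0.53  0.46  1.98 -0.35  0.71 -0.28]
[0.12406931 0.11205206 0.03058691]
```

Emit:
drive_tool --increments '[{"hand": 2,"tx": 0,"ty": 0,"tz": -1,"rx": 0,"ry": 0,"rz": 0},{"hand": 2,"tx": 0,"ty": 0,"tz": -2,"rx": 0,"ry": 0,"rz": 0},{"hand": 2,"tx": 0,"ty": 0,"tz": -3,"rx": 0,"ry": 0,"rz": 0},{"hand": 2,"tx": 0,"ty": 0,"tz": -4,"rx": 0,"ry": 0,"rz": 0},{"hand": 2,"tx": 0,"ty": 0,"tz": -4,"rx": 0,"ry": 0,"rz": 0}]'

```text
time: 5.95
ee_pos: [399.4, -354.3, 210.6]
tcp_rot: [2.532, -1.86, -0.001]
force: [0.3, 0.5, -1.7]
opening: 29.3
```

Emit:
drive_tool --increments '[{"hand": 2,"tx": 0,"ty": 0,"tz": -3,"rx": 0,"ry": 0,"rz": 0},{"hand": 2,"tx": 0,"ty": 0,"tz": 0,"rx": 0,"ry": 0,"rz": 0.1},{"hand": 2,"tx": 0,"ty": 0,"tz": 0,"rx": 0,"ry": 0,"rz": 0.14},{"hand": 2,"tx": 0,"ty": 0,"tz": 0,"rx": 0,"ry": 0,"rz": 0.15},{"hand": 2,"tx": 0,"ty": 0,"tz": 0,"rx": 0,"ry": 0,"rz": 0}]'

```text
time: 6.58
ee_pos: [399.7, -354.4, 239.4]
tcp_rot: [2.125, -2.314, -0.001]
force: [0.6, -0.6, -0.6]
opening: 29.0
```

Run:
```python
from h import *
go(437.8,34.5,240,-94.9)
# where is the holder in the hand: scene + side clouds of panel/bridge
for n in("scene","side"):
    p,d,P=snap(n,n+"1")
    w=cloud(n,d,P).reshape(-1,3)
    s=robot.sense();t=s["ee_pos"]
    M=R.from_rotvec(s["tcp_rot"]).as_matrix();l=(w-t)@M
    # bridge region in tool frame z -? bridge top is 54+.. => world t.z-16.4
    b=l[(abs(l[:,0])<40)&(abs(l[:,1])<40)&(l[:,2]>12)&(l[:,2]<30)]
    print(n,len(b),b.min(0).round(1),b.max(0).round(1),cv2.minAreaRect(b[:,:2].astype(np.float32)))
K=P["camera_matrix"];E=P["extrinsics"]
def px(n,X):
    P=imaging.camera_params(n);K=P["camera_matrix"];c=P["extrinsics"][:3,:3]@X+P["extrinsics"][:3,3]
    return K[0,2]+K[0,0]*c[0]/-c[2],K[1,2]-K[1,1]*c[1]/-c[2]
ims=[]
for n in("scene","side"):
    u,v=map(int,px(n,t));print(n,u,v);im=cv2.imread(f"pics/{n}1.png")
    u=min(max(u,60),500);v=min(max(v,60),360)
    ims.append(cv2.resize(im[v-60:v+60,u-60:u+60],(400,400),interpolation=cv2.INTER_CUBIC))
cv2.imwrite("pics/hold.png",np.hstack(ims))
```

```text
t 6.575 pos [ 399.7 -354.4  239.4] yaw -94.86 tilt [-4.e-04  2.e-04 -1.e+00] dT cm [-39.07  -0.5   -0.05] dR [0.0004 0.0002 0.0007] F [ 0.6 -0.6 -0.6] open 29.0 j [ 0.14  0.29  0.64  1.86 -0.2   1.05 -0.79]
scene 404 [-25.2 -13.7  12. ] [24.8 18.9 29.2] ((-0.20882034301757812, 2.562345504760742), (49.95138931274414, 32.552162170410156), 0.1421210616827011)
side 457 [-24.1 -14.3  12.1] [26.3 19.2 29.9] ((1.0627021789550781, 2.400218963623047), (50.41311264038086, 33.506046295166016), 0.08057724684476852)
scene 399 234
side 376 191
```

View pics/hold.png

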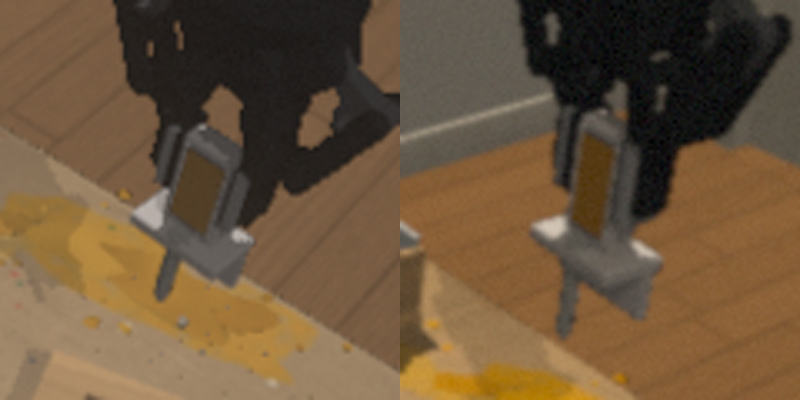

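Both crops show the holder upright in the fingers, with the rod pointing down at the front and the bridge clear.

Emit:
drive_tool --increments '[{"hand": 2,"tx": -4,"ty": -0.1,"tz": 0,"rx": 0,"ry": 0,"rz": 0},{"hand": 2,"tx": -5.5,"ty": -0.2,"tz": 0,"rx": 0,"ry": 0,"rz": 0},{"hand": 2,"tx": -5.5,"ty": -0.2,"tz": 0,"rx": 0,"ry": 0,"rz": 0},{"hand": 2,"tx": -5.5,"ty": -0.12,"tz": 0,"rx": 0,"ry": 0,"rz": 0},{"hand": 2,"tx": -5.5,"ty": 0,"tz": 0,"rx": 0,"ry": 0,"rz": 0}]'

```text
time: 7.3
ee_pos: [428.6, -94.5, 239.7]
tcp_rot: [-2.126, 2.312, -0.001]
force: [1.6, -0.6, -1.3]
opening: 29.2
```

Emit:
drive_tool --increments '[{"hand": 2,"tx": -5.5,"ty": 0,"tz": 0,"rx": 0,"ry": 0,"rz": 0},{"hand": 2,"tx": -4.5,"ty": 0,"tz": 0,"rx": 0,"ry": 0,"rz": 0},{"hand": 2,"tx": -3,"ty": 0,"tz": 1,"rx": 0,"ry": 0,"rz": 0},{"hand": 2,"tx": 0,"ty": 0,"tz": 3,"rx": 0,"ry": 0,"rz": 0},{"hand": 2,"tx": 0,"ty": 0,"tz": 3,"rx": 0,"ry": 0,"rz": 0}]'

```text
time: 7.92
ee_pos: [440.0, 34.0, 168.9]
tcp_rot: [-2.128, 2.31, -0.001]
force: [-0.3, 0.3, -0.7]
opening: 29.2
```

Run:
```python
from h import *
go(439,34.2,137,-94.9)
```

```text
t 7.925 pos [440.   34.  168.9] yaw -94.71 tilt [ 1.2e-03  3.0e-04 -1.0e+00] dT cm [-0.01  0.11  3.19] dR [-0.0012  0.0004  0.0033] F [-0.3  0.3 -0.7] open 29.2 j [-0.46  0.19  0.35  2.14 -0.09  0.83 -1.7 ]
```

Emit:
drive_tool --increments '[{"hand": 2,"tx": 0,"ty": 0.05,"tz": 1.5,"rx": 0,"ry": 0,"rz": 0},{"hand": 2,"tx": 0,"ty": 0,"tz": 1.5,"rx": 0,"ry": 0,"rz": 0},{"hand": 2,"tx": 0,"ty": 0,"tz": 0.3,"rx": 0,"ry": 0,"rz": 0},{"hand": 2,"tx": 0,"ty": 0,"tz": 0,"rx": 0,"ry": 0,"rz": 0}]'

```text
time: 8.43
ee_pos: [439.6, 33.3, 136.6]
tcp_rot: [-2.123, 2.315, -0.0]
force: [0.2, 0.8, -1.1]
opening: 29.4
```

Run:
```python
from h import *
go(439,34.2,137,-94.9)
s=robot.sense();t=s["ee_pos"]
a=np.radians(-4.9);B=np.array([[np.cos(a),-np.sin(a)],[np.sin(a),np.cos(a)]])
ims=[]
for n in("scene","side"):
    p,d,P=snap(n,n+"2");w=cloud(n,d,P).reshape(-1,3)
    l=np.c_[(w[:,:2]-t[:2])@B,w[:,2]]  # bay axes, centred at TCP
    def sel(x0,x1,y0,y1,z0,z1,q=l): return q[(q[:,0]>x0)&(q[:,0]<x1)&(q[:,1]>y0)&(q[:,1]<y1)&(q[:,2]>z0)&(q[:,2]<z1)]
    b=sel(-30,25,-40,40,t[2]-25,t[2]-15.5);print(n,"held bridge",len(b),np.percentile(b,[1,99],axis=0).round(1).tolist())
    for nm,y in(("blue",89),("brown",-89)):
        b=sel(-30,25,y-40,y+40,74,82);print(nm,len(b),np.percentile(b,[1,50,99],axis=0).round(1).tolist())
        b=sel(-30,25,y-30,y+30,90,136);print(nm,"panel",len(b),np.percentile(b,[1,99],axis=0).round(1).tolist())
    b=sel(-22,-3,-30,30,t[2]-66,t[2]-35);print("rod",len(b),np.percentile(b,[1,50,99],axis=0).round(1).tolist() if len(b) else "")
    b=sel(-35,-5,-16,16,54,62);print("lug",len(b),np.percentile(b,[1,50,99],axis=0).round(1).tolist() if len(b) else "")
    b=sel(-10,12,-26,26,69,75);print("lip",len(b),np.percentile(b,[1,50,99],axis=0).round(1).tolist() if len(b) else "")
    K=P["camera_matrix"];c=P["extrinsics"][:3,:3]@(t-[0,0,50])+P["extrinsics"][:3,3]
    u,v=int(K[0,2]+K[0,0]*c[0]/-c[2]),int(K[1,2]-K[1,1]*c[1]/-c[2])
    ims.append(cv2.resize(p[v-50:v+50,u-50:u+50],(400,400),interpolation=cv2.INTER_CUBIC));print(u,v)
cv2.imwrite("pics/above.png",np.hstack(ims))
```

```text
t 8.425 pos [439.6  33.3 136.6] yaw -94.94 tilt [ 5.e-04  1.e-04 -1.e+00] dT cm [-0.09  0.07 -0.04] dR [-0.0005  0.0001 -0.0007] F [ 0.2  0.8 -1.1] open 29.4 j [-0.44  0.24  0.34  2.16 -0.12  0.75 -1.68]
scene held bridge 109 [[-17.9, -25.7, 113.1], [14.3, 23.6, 121.0]]
blue 121 [[-19.4, 63.8, 74.2], [-9.3, 79.1, 79.8], [24.4, 114.1, 81.9]]
blue panel 219 [[-11.0, 74.8, 91.6], [23.8, 103.9, 135.6]]
brown 158 [[-19.3, -112.1, 74.1], [-10.5, -98.9, 79.8], [24.4, -63.4, 81.9]]
brown panel 267 [[-10.9, -104.3, 90.4], [24.7, -74.1, 135.3]]
rod 35 [[-15.0, -24.8, 71.4], [-11.9, -1.8, 85.9], [-3.1, 27.8, 101.2]]
lug 60 [[-24.9, -11.2, 54.2], [-15.2, 1.5, 57.7], [-5.4, 15.4, 60.7]]
lip 42 [[-4.6, -23.9, 69.1], [-1.8, -4.9, 71.7], [11.8, 24.9, 74.1]]
253 185
side held bridge 107 [[-18.1, -27.7, 112.8], [12.6, 22.2, 121.0]]
blue 104 [[-20.4, 63.9, 74.6], [-10.8, 75.9, 79.5], [11.6, 112.2, 81.6]]
blue panel 202 [[-11.8, 73.4, 90.5], [22.3, 105.1, 134.5]]
brown 152 [[-19.6, -114.5, 74.7], [-10.1, -99.9, 79.5], [24.5, -64.0, 81.7]]
brown panel 294 [[-11.6, -105.1, 90.4], [24.1, -76.0, 134.6]]
rod 41 [[-15.9, -28.6, 71.1], [-11.5, -3.0, 84.6], [-3.4, 28.2, 100.5]]
lug 57 [[-25.5, -13.5, 54.2], [-15.9, 2.0, 57.5], [-5.2, 14.9, 59.5]]
lip 36 [[-5.0, -25.8, 69.0], [-0.8, -4.9, 71.4], [11.8, 24.4, 73.1]]
257 179
```

View pics/above.png

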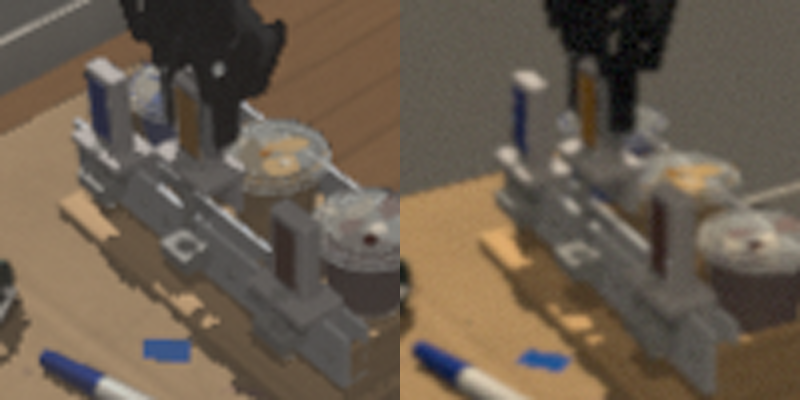

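The held holder is above the empty bay at about (195,140), between the blue panel (105,100) and the brown panel (295,250). The eyelet is at (185,245). Compared in the same clouds, it needs about 1.6 mm forward and 1.5 mm to +y.

Emit:
drive_tool --increments '[{"hand": 2,"tx": -0.15,"ty": 0.16,"tz": 0,"rx": 0,"ry": 0,"rz": 0},{"hand": 2,"tx": 0,"ty": 0,"tz": 0.7,"rx": 0,"ry": 0,"rz": 0},{"hand": 2,"tx": 0,"ty": 0,"tz": 0.5,"rx": 0,"ry": 0,"rz": 0},{"hand": 2,"tx": 0,"ty": 0,"tz": 0.4,"rx": 0,"ry": 0,"rz": 0},{"hand": 2,"tx": 0,"ty": 0,"tz": 0,"rx": 0,"ry": 0,"rz": 0}]'

```text
time: 9.15
ee_pos: [437.4, 34.9, 119.8]
tcp_rot: [2.123, -2.315, -0.001]
force: [-1.0, -0.2, -0.4]
opening: 29.1
```

Run:
```python
from h import *
go(438,34.8,96.4,-94.9)
t=robot.sense()["ee_pos"]
a=np.radians(-4.9);B=np.array([[np.cos(a),-np.sin(a)],[np.sin(a),np.cos(a)]])
for n in("scene","side"):
    p,d,P=snap(n,n+"3");w=cloud(n,d,P).reshape(-1,3)
    l=np.c_[(w[:,:2]-t[:2])@B,w[:,2]]
    def sel(x0,x1,y0,y1,z0,z1,q=l): return q[(q[:,0]>x0)&(q[:,0]<x1)&(q[:,1]>y0)&(q[:,1]<y1)&(q[:,2]>z0)&(q[:,2]<z1)]
    for nm,y,z in(("held",0,t[2]-24.4),("blue",89,72),("brown",-89,72)):
        b=sel(-30,12,y-40,y+40,z+1,z+9);f=b[b[:,0]<-13]
        print(n,nm,len(b),"y",np.percentile(b[:,1],[2,98]).round(1),"front x",np.median(f[:,0]).round(2),len(f), np.percentile(b[:,0],2).round(1))
```

```text
t 9.15 pos [437.4  34.9 119.8] yaw -94.95 tilt [-1.e-03 -3.e-04 -1.e+00] dT cm [ 0.   -0.07  2.34] dR [ 0.001  -0.0004 -0.0008] F [-1.  -0.2 -0.4] open 29.1 j [-0.44  0.27  0.34  2.18 -0.13  0.71 -1.67]
scene held 101 y [-25.3  22. ] front x -16.33 41 -17.7
scene blue 86 y [ 64.  114.5] front x -15.33 31 -16.8
scene brown 116 y [-113.1  -64.2] front x -15.57 45 -16.5
side held 100 y [-27.3  21.7] front x -16.86 39 -18.1
side blue 72 y [ 60.7 111.9] front x -16.27 29 -17.3
side brown 131 y [-115.1  -66. ] front x -15.79 52 -17.1
```

Emit:
drive_tool --increments '[{"hand": 2,"tx": -0.1,"ty": -0.07,"tz": 0,"rx": 0,"ry": 0,"rz": 0},{"hand": 2,"tx": 0,"ty": 0,"tz": 0.3,"rx": 0,"ry": 0,"rz": 0},{"hand": 2,"tx": 0,"ty": 0,"tz": 0.3,"rx": 0,"ry": 0,"rz": 0},{"hand": 2,"tx": 0,"ty": 0,"tz": 0.2,"rx": 0,"ry": 0,"rz": 0},{"hand": 2,"tx": 0,"ty": 0,"tz": 0,"rx": 0,"ry": 0,"rz": 0}]'

```text
time: 9.88
ee_pos: [438.3, 35.9, 112.0]
tcp_rot: [2.123, -2.315, -0.0]
force: [0.5, -0.9, -0.5]
opening: 29.3
```

Run:
```python
from h import *
go(438,34.8,96.4,-94.9);print(robot.sense()["moment"].round(2))
```

```text
t 9.875 pos [438.3  35.9 112. ] yaw -94.94 tilt [-5.e-04 -1.e-04 -1.e+00] dT cm [0.11 0.02 1.56] dR [ 0.0005 -0.0002 -0.0007] F [ 0.5 -0.9 -0.5] open 29.3 j [-0.43  0.29  0.33  2.18 -0.14  0.7  -1.66]
[0.   0.06 0.01]
```

The rod tip is about 10 mm into the eyelet and the blade edge is below the lip, with no contact force. I'll keep lowering in small steps.

Emit:
drive_tool --increments '[{"hand": 2,"tx": 0,"ty": 0,"tz": 0.3,"rx": 0,"ry": 0,"rz": 0},{"hand": 2,"tx": 0,"ty": 0,"tz": 0.3,"rx": 0,"ry": 0,"rz": 0},{"hand": 2,"tx": 0,"ty": 0,"tz": 0.2,"rx": 0,"ry": 0,"rz": 0},{"hand": 2,"tx": 0,"ty": 0,"tz": 0,"rx": 0,"ry": 0,"rz": 0}]'

```text
time: 10.38
ee_pos: [438.3, 35.9, 104.1]
tcp_rot: [2.123, -2.315, -0.0]
force: [0.6, 0.4, -0.6]
opening: 29.3
```

Emit:
drive_tool --increments '[{"hand": 2,"tx": 0,"ty": 0,"tz": 0.2,"rx": 0,"ry": 0,"rz": 0},{"hand": 2,"tx": 0,"ty": 0,"tz": 0.2,"rx": 0,"ry": 0,"rz": 0},{"hand": 2,"tx": 0,"ty": 0,"tz": 0,"rx": 0,"ry": 0,"rz": 0}]'

```text
time: 10.75
ee_pos: [438.8, 36.0, 100.4]
tcp_rot: [-2.124, 2.315, -0.0]
force: [-0.6, -0.4, 3.5]
opening: 29.3
```

Emit:
drive_tool --increments '[{"hand": 2,"tx": 0,"ty": 0,"tz": 0.2,"rx": 0,"ry": 0,"rz": 0},{"hand": 2,"tx": 0,"ty": 0,"tz": 0.1,"rx": 0,"ry": 0,"rz": 0},{"hand": 2,"tx": 0,"ty": 0,"tz": 0,"rx": 0,"ry": 0,"rz": 0}]'

```text
time: 11.12
ee_pos: [438.7, 36.0, 97.5]
tcp_rot: [-2.123, 2.315, -0.0]
force: [-1.4, 0.3, 6.0]
opening: 29.3
```

Emit:
drive_tool --increments '[{"hand": 2,"tx": 0,"ty": 0,"tz": 0.1,"rx": 0,"ry": 0,"rz": 0},{"hand": 2,"tx": 0,"ty": 0,"tz": 0,"rx": 0,"ry": 0,"rz": 0}]'

```text
time: 11.38
ee_pos: [438.7, 36.0, 96.5]
tcp_rot: [-2.123, 2.315, -0.0]
force: [-1.2, -0.8, 6.4]
opening: 29.2
```

Emit:
drive_tool --increments '[{"hand": 2,"tx": 0,"ty": 0,"tz": 0.1,"rx": 0,"ry": 0,"rz": 0},{"hand": 2,"tx": 0,"ty": 0,"tz": 0,"rx": 0,"ry": 0,"rz": 0}]'

```text
time: 11.62
ee_pos: [438.8, 36.0, 96.3]
tcp_rot: [-2.123, 2.315, 0.0]
force: [-3.9, -1.0, 16.8]
opening: 29.5
```

Emit:
drive_tool --increments '[{"hand": 2,"tx": 0,"ty": 0,"tz": 0.1,"rx": 0,"ry": 0,"rz": 0},{"hand": 2,"tx": 0,"ty": 0,"tz": 0,"rx": 0,"ry": 0,"rz": 0}]'

```text
time: 11.88
ee_pos: [438.9, 36.0, 96.2]
tcp_rot: [-2.123, 2.315, 0.001]
force: [-8.4, -0.6, 29.4]
opening: 29.4
```

The bridge is on the lip: there's a hard stop at z = 96.3, against a predicted 96.4. I'll ease off about 1 mm of push and check.

Emit:
drive_tool --increments '[{"hand": 2,"tx": 0,"ty": 0,"tz": -0.08,"rx": 0,"ry": 0,"rz": 0},{"hand": 2,"tx": 0,"ty": 0,"tz": 0,"rx": 0,"ry": 0,"rz": 0},{"hand": 2,"tx": 0,"ty": 0,"tz": 0,"rx": 0,"ry": 0,"rz": 0},{"hand": 2,"tx": 0,"ty": 0,"tz": 0,"rx": 0,"ry": 0,"rz": 0}]'

```text
time: 12.38
ee_pos: [438.9, 36.0, 96.3]
tcp_rot: [-2.123, 2.315, 0.0]
force: [-4.4, -0.7, 19.9]
opening: 29.4
```

Run:
```python
from h import *
go(438,34.8,96.4,-94.9)
t=robot.sense()["ee_pos"]
a=np.radians(-4.9);B=np.array([[np.cos(a),-np.sin(a)],[np.sin(a),np.cos(a)]])
ims=[]
for n in("scene","side"):
    p,d,P=snap(n,n+"4");w=cloud(n,d,P).reshape(-1,3)
    l=np.c_[(w[:,:2]-t[:2])@B,w[:,2]]
    for nm,y in(("held",0),("blue",89),("brown",-89)):
        b=l[(l[:,0]>-30)&(l[:,0]<12)&(abs(l[:,1]-y)<40)&(l[:,2]>74)&(l[:,2]<86)];f=b[(b[:,0]<-13)]
        top=l[(l[:,0]>-15)&(l[:,0]<-9)&(abs(l[:,1]-y)<22)&(l[:,2]>74)&(l[:,2]<86)]
        print(n,nm,"y",np.percentile(b[:,1],[2,98]).round(1),"front x",np.median(f[:,0]).round(2),"bridge top z",np.median(top[:,2]).round(2),len(top))
    K=P["camera_matrix"];c=P["extrinsics"][:3,:3]@(t-[0,0,25])+P["extrinsics"][:3,3]
    u,v=int(K[0,2]+K[0,0]*c[0]/-c[2]),int(K[1,2]-K[1,1]*c[1]/-c[2])
    ims.append(cv2.resize(p[v-50:v+50,u-50:u+50],(400,400),interpolation=cv2.INTER_CUBIC))
cv2.imwrite("pics/home.png",np.hstack(ims))
```

```text
t 12.375 pos [438.9  36.   96.3] yaw -94.95 tilt [ 5.e-04  7.e-04 -1.e+00] dT cm [ 0.12  0.07 -0.01] dR [-0.0004  0.0008 -0.0008] F [-4.4 -0.7 19.9] open 29.4 j [-0.42  0.32  0.32  2.19 -0.16  0.66 -1.64]
scene held y [-24.9  23.9] front x -16.13 bridge top z 80.38 34
scene blue y [ 63.8 113.2] front x -16.83 bridge top z 81.32 25
scene brown y [-114.6  -66.8] front x -16.19 bridge top z 80.57 38
side held y [-26.9  21.4] front x -16.69 bridge top z 80.31 22
side blue y [ 61.1 110. ] front x -17.12 bridge top z 80.16 20
side brown y [-117.   -68.6] front x -16.71 bridge top z 80.69 27
```

View pics/home.png

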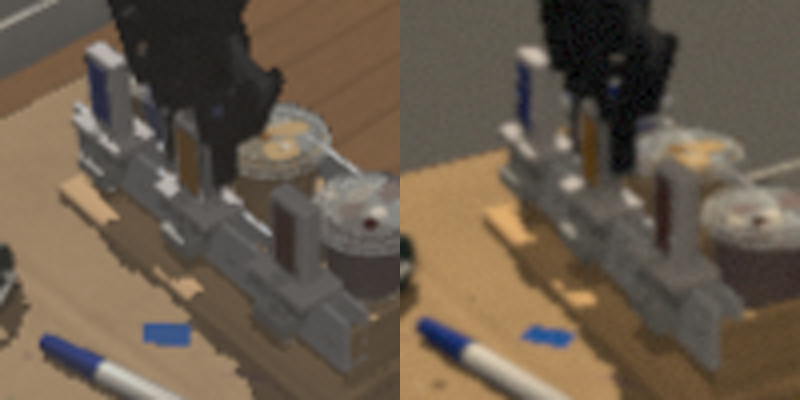

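The held holder at (205,210) sits level and in line with its blue and brown neighbours, and the cups are undisturbed. Bridge tops are within 1 mm in height and the lateral offset is under 1 mm, so I'm handing in.

```bash
python3 -c "
from rig import robot
print(robot.close_job());s=robot.sense();print(s['time'],s['ee_pos'],s['force'],s['opening'])"
```

```text
the job is handed in; nothing more can be done
None
the job is handed in; nothing more can be done
```

The ochre holder is out of the block and pressed home in the empty middle bay. The rod is through the eyelet, the blade is behind the lip and the swatch faces front. I handed the job in at about 12.5 s with the gripper still holding it down, so the rod should be ready for your clip.

**Last checks**
- **Seating:** the arm hit a hard stop at TCP z = 96.3 mm, against a predicted 96.4 mm. The bridge top measures 80.3 mm, and its neighbours read 80.2–81.3 mm.
- **Alignment:** it is within about 0.7 mm front to back and 1 mm sideways of its neighbours. The tool is vertical, and its yaw matches the rack to about 0.1°.
- **Hold:** it is pressed down with about 20 N and was steady, with the fingers closed on the panel at 29.4 mm. I eased this back from about 29 N.
- **Cups and bottle:** the cups look undisturbed in the final pictures. The bottle was outside those crops, but nothing went near it after the lift and no unexpected force showed.

**Not confirmed:** the spring bar's travel and the rod below the eyelet could not be seen. I inferred them from the height and from the force, which rose to about 6 N before the stop. The wrist and fixed cameras disagreed by 1–2 mm on the bay position, so I lined the holder up with its neighbours in the same images instead.

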